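# Unclip the breakfast board and slide it onto its mat

### The job

Pull the wooden paddle board out of its spring-catch dock by its handle, then let go, take it again by its broad blade, and slide it flat across the marble, never lifting it, until the handle is tucked under the little riser shelf and the blade lies centred and square on the blue mat. Let go of it there and leave the cup and its coaster, the jar and the dispenser where they are.

Things in the scene. Friction and masses are not known exactly. Their poses are not given: they have to be found in the camera images.
- board: Wooden paddle board lying flat, 20 mm thick, 200 mm long, 0.16 kg. Origin under the centre of the blade, on its underside; +x points to the handle. Blade 120 mm long (x -60 to +60) and 60 mm wide (y), corners rounded at 10 mm; handle from x = 60 to 140 mm, 28 mm wide, also 20 mm thick. It starts parked in the dock.
- board_tip (a point): The end of the board's handle: 140 mm along the board's +x from its origin, 10 mm above the underside.
- dock: Grey plastic dock fixed to the marble. Origin on the marble, where the board's origin lies when parked; +x is the level pull-out direction. Walls on three sides, open at +x: inside 64 mm wide, x -62 to +76 mm, 29 mm high, outside 84 mm wide; lips reach 6 mm inward over the board's sides (24 to 29 mm high), so it can only slide out. Clear when moved 140 mm.
- dock_mouth (a point): Centre of the dock's mouth, 76 mm along its +x, 10 mm up. The parked handle stands 64 mm out of it. Just inside, in lilac housings (24 mm high, dock 120 mm wide there, x 50 to 76 mm), two sprung steel balls hold the blade's shoulders: pulling past them takes about 5 to 15 N.
- station: Fixed blue mat with a wooden riser shelf beyond its far end. Origin: centre of the mat, on the marble; +x points under the riser. Mat 140 mm (x) by 80 mm (y), under 1 mm thick, no step to slide over. Finished, the board's origin lies here, its +x along this +x, the handle under the riser.
- riser_front (a point): Middle of the riser's front edge at the mat's end, 70 mm along the station's +x, at the height of the shelf's underside (50 mm). The riser is 110 mm deep (on along +x), 170 mm wide, 142 mm clear between its side legs, top at 62 mm; a plant pot and a brass tin fixed on it reach 120 mm.
- cup: White ceramic cup, rim radius 38 mm, 80 mm high, standing on the coaster. Origin: centre of its underside. Leave alone.
- coaster: Round dark wooden coaster, 100 mm across, 10 mm thick. Origin: centre of its underside. Leave alone.
- jar: Glass jar with steel cap, 72 mm across, 110 mm high. Origin: centre of its underside. Leave alone.
- dispenser: Lilac plastic toothpick push dispenser with white button, 68 mm across, 86 mm high. Origin: centre of its underside. Leave alone.
Mind the look-alikes: they are no part of the job. What is meant by the board is not purple, and is the smaller of those in its own colour. Of the things shaped like the dock, the grey one is meant.

How it is judged:
By the outcome, as a careful person would: the job done as asked, in the order asked, and still so for the second after the job is handed in, with the robot touching nothing.
It also fails if it takes over 61 s, if anything falls off the work surface, if the arm or the gripper's body presses on something with over 40 N, if the wrist force passes 120 N, or if a joint passes its speed limit or range.

### The arm

A 6-joint arm with a two-finger parallel gripper is mounted at the origin on the work surface. World frame = base frame: x ahead of the robot, y to its left, z up, the work surface at z = 0. Lengths are in mm, angles in rad, forces in N, time in s.
With the tool pointing down it reaches from about 350 to 775 mm from the base axis. Payload 7.3 kg.
Tool frame: the origin (TCP) lies midway between the tips of the shut fingers; the grasp point (between the pads) lies 19 mm behind it; x points along the fingers, y is the direction in which the jaws open and shut, and the axes are right-handed (so a half turn about x gives the same grasp; the last joint's range is limited). The gripper opens to 92 mm and grips with 3 to 60 N. Pads are 19 mm wide; open, the fingers measure 130 mm over their backs; the gripper's body (75 mm by 190 mm) begins 47 mm behind the grasp point.
Start: joints at [-1.486, 0.342, 1.524, -0, 1.275, -0.146], TCP at [120.119, -511.093, 226.741] pointing down, gripper open.
Joint ranges: [-2.53, 2.53], [-0.77, 2.02], [0.04, 2.7], [-1, 4.14], [0.28, 2.66], [-3.11, 3.11]. Speed limits (rad/s): [2.57, 2.57, 3.14, 3.14, 3.14, 3.14].

### API

Orientations are given as [roll, pitch, yaw] about the fixed x, y, z axes, in that order (R = Rz(yaw) Ry(pitch) Rx(roll)).
In Python, from plant import get_obs, capture, close_job gives the robot as it stands. The module is installed in compiled form; this text tells all that it offers.
- The arm moves only by the tool send_rows, never from a script. Its argument "moves" is a list of rows, each a list of 4 numbers: the shift along the tool's x, y, z in mm, then the turn about the tool's x in degrees. In form: [[tx, ty, tz, yaw], ...]. A call has 1 to 8 rows; each row shifts and turns the commanded pose from where the row before left it, along the tool's axes as they then stand; what a row does not reach is not made up. A row lasts 1/8 s, in which the tool goes at most 62.5 mm and 10.7 degrees, less where a joint would pass 70% of its speed; a pose out of reach is approached as far as the arm can. A call with a gripper value outside its range is refused whole. "hand" is the opening, from 0 (shut) to 1 (fully open), set as the call begins (left out, the last holds). The fingers move at their own pace and stop on an object; the grip force is fixed at half the most. Time passes only in rows, so rows that do not move let the fingers close. It gives the time, the measured TCP pose, the force and the opening at its end, in the units of the state.
- get_obs(): the state, without advancing time (a new reading comes with each control period).
- capture(name): name is "scene" or "top" or "wrist"; returns a dict with "image" (420x560x3 uint8, red, green, blue), "K" (3x3 intrinsics, pixels), "position" and "attitude" of the camera in the world; the wrist camera has in their place "mount" (4x4, takes a point from camera to tool coordinates, whose origin is the TCP and whose axes are the tool frame's). Camera axes: x right, y down, z forward; pixel columns grow to the right and rows downward; lengths in mm; the calibration is good to about 2 mm. A picture is of the moment at which its call begins: read the wrist's pose just before it. There is no depth.
- close_job(): hands the job in, once; it reports no verdict.
The state is a dict: "time": time; "joint_positions": joint angles; "dq": joint speeds; "tau": joint torques, N m; "tool_pos": TCP position; "tcp_rot": TCP orientation; "contact_force": force on the tool from outside, world axes, zero at the start; "moment": the same for the moment, N m; "grip_width": finger opening in mm.
Only numpy, scipy, OpenCV 4.12 (cv2) and the standard library are available. Lean on these libraries where they do the work, as an engineer would, in place of code of your own. Each camera call takes 0.05 s, during which the arm holds its last target. There are 200 camera calls.

## Working session

There is one attempt and no reset: what is moved stays moved. The work goes in short steps, Python scripts to look and compute and a tool call to move; the robot and the scene stay as the last step left them, time stands still between calls to the robot, and variables do not carry over. Pictures are saved under pics/ and viewed, about 8 in all and at most 12, crops included, and the job is handed in when it is done.

Besides the shell and the picture viewer there is one more tool, called as name(argument=value, ...), one argument or row to a line, values as JSON. send_rows: Moves the arm, as the interface text tells. Its arguments: {"type":"object","properties":{"moves":{"type":"array","items":{"type":"array","items":{"type":"number"}}},"hand":{"type":"number"}},"required":["moves"]}

```bash
mkdir -p pics; cat > h.py <<'E'
import numpy as np, cv2
from plant import get_obs, capture, close_job
from scipy.spatial.transform import Rotation as R
def snap(n,f):
    c=capture(n); cv2.imwrite('pics/'+f,c['image'][:,:,::-1]); return c
E
python3 - <<'E'
from h import *
import pickle
o=get_obs();print(o)
for n in('top','scene'):
    c=snap(n,n+'1.png');pickle.dump(c,open(n+'.pkl','wb'));print(n,c['K'].tolist(),c['position'],c['attitude'])
E
```

```text
{'time': 0.0, 'joint_positions': array([-1.48600614e+00,  3.42730206e-01,  1.52502301e+00,  4.10840325e-06,
        1.27539775e+00, -1.45972399e-01]), 'dq': array([ 6.32572079e-04,  3.80442701e-05, -1.54952094e-03, -1.31808928e-03,
        2.90579077e-04,  6.43405338e-04]), 'tau': array([ 9.26639805e-04, -4.31243849e+01, -2.44224983e+01,  7.17474218e-02,
        5.58800879e-02, -1.50353062e-04]), 'tool_pos': array([ 120.07989908, -510.66193607,  226.03899153]), 'tcp_rot': array([-1.71928978,  1.56923801,  1.65306427]), 'contact_force': array([-0.40519768, -0.96884094, -0.33900578]), 'moment': array([ 0.02892104,  0.00556305, -0.0288653 ]), 'grip_width': 91.69674766369025}
top [[387.7671694738394, 0.0, 275.5324834228945], [0.0, 387.7671694738394, 206.6622259388296], [0.0, 0.0, 1.0]] [ 432.1556215     1.45699826 1094.49023308] [-3.03820582  0.02521228 -1.58839877]
scene [[449.7789801298601, 0.0, 280.5112837643611], [0.0, 449.7789801298601, 209.32457099256567], [0.0, 0.0, 1.0]] [1207.01657642 -738.35458706 1015.58144547] [-2.3154653   0.00780867  0.73960522]
```

View pics/top1.png

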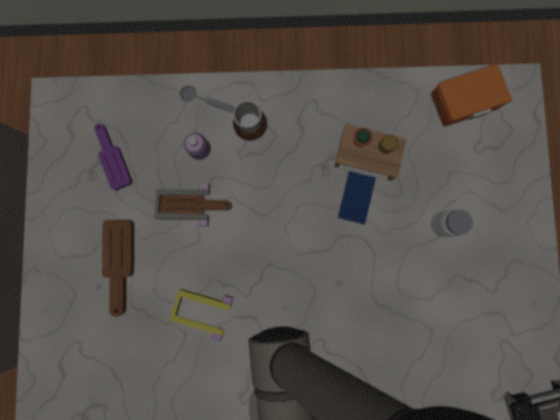

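View pics/scene1.png

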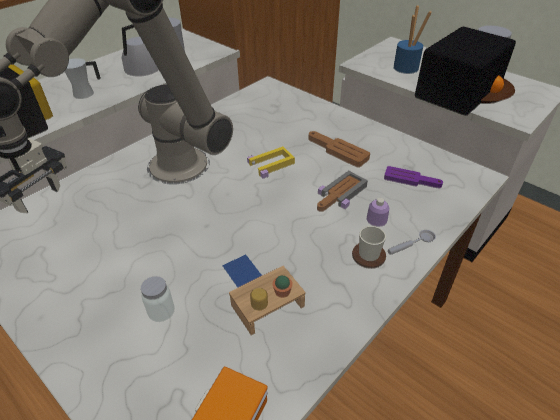

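The board meant is the smaller brown one, in the grey dock at (195,205) in the top view. The larger brown one at (117,265), the purple one at (115,160) and the yellow dock at (200,312) are look-alikes. Next I measure the board, mat and obstacles and confirm with a crop.

```bash
cat >> h.py <<'E'
def ray(c,uv,z,T=None):
    uv=np.atleast_2d(uv).astype(float); d=np.c_[uv,np.ones(len(uv))]@np.linalg.inv(c['K']).T
    if T is None: Rm=R.from_euler('xyz',c['attitude']).as_matrix(); p=np.array(c['position'])
    else: Rm=T[:3,:3]; p=T[:3,3]
    d=d@Rm.T
    return (p+d*((z-p[2])/d[:,2])[:,None])[:,:2]
def mask(img,lo,hi,box):
    h=cv2.cvtColor(img,cv2.COLOR_RGB2HSV); m=cv2.inRange(h,lo,hi); k=np.zeros_like(m); x0,y0,x1,y1=box; k[y0:y1,x0:x1]=m[y0:y1,x0:x1]
    return k
def big(m): return max(cv2.findContours(m,0,cv2.CHAIN_APPROX_NONE)[0],key=cv2.contourArea)[:,0,:]
def rect(pts):
    (c,s,a)=cv2.minAreaRect(pts.astype(np.float32)); return np.round(c,1),np.round(s,1),round(a,1)
E
python3 - <<'E'
from h import *
import pickle
c=pickle.load(open('top.pkl','rb')); im=c['image']
print([cv2.cvtColor(im,cv2.COLOR_RGB2HSV)[y,x].tolist() for x,y in((185,203),(220,205),(357,198),(160,205),(300,250))])
b=big(mask(im,(5,90,40),(20,255,255),(150,180,240,230)));print('board px',cv2.boundingRect(b),rect(ray(c,b,20)))
bw=ray(c,b,20); h=bw[bw[:,1]<bw[:,1].min()+60]; print('handle',rect(h),h.min(0),h.max(0))
m=big(mask(im,(100,100,30),(125,255,255),(320,160,390,235)));print('mat',rect(ray(c,m,0)),ray(c,cv2.boxPoints(cv2.minAreaRect(m)),0).round())
for n,uv,z in(('jar',(459,222),110),('cup',(248,115),80),('coaster',(250,124),10),('disp',(195,142),86),('riserFL',(337,163),62),('riserFR',(398,176),62),('riserBR',(405,142),62),('riserBL',(345,127),62),('dockUL',(157,190),29),('dockLL',(157,219),29),('houU',(204,188),24),('houL',(204,222),24)):print(n,ray(c,uv,z).round())
v=im[90:330,80:420];v=cv2.resize(v,None,fx=2.3,fy=2.3,interpolation=2);v=cv2.convertScaleAbs(v,alpha=1.7);cv2.imwrite('pics/crop.png',v[:,:,::-1])
E
```

```text
[[11, 135, 70], [13, 133, 71], [111, 163, 58], [10, 107, 55], [23, 10, 103]]
board px (160, 195, 71, 18) (array([557.7, 252.7]), array([198.1,  48.1]), 88.9)
handle (array([552. , 183.4]), array([59.3, 22.5]), 88.8) [540.31305518 153.81027211] [563.86295046 212.82870083]
mat (array([ 568.6, -202.1]), array([ 74.1, 133.3]), 74.4) [[ 513. -149.]
 [ 643. -184.]
 [ 623. -256.]
 [ 495. -220.]]
jar [[ 487. -436.]]
cup [[788.  95.]]
coaster [[786.  96.]]
disp [[716. 238.]]
riserFL [[ 655. -142.]]
riserFR [[ 616. -304.]]
riserBR [[ 708. -327.]]
riserBL [[ 754. -167.]]
dockUL [[597. 357.]]
dockLL [[515. 356.]]
houU [[600. 226.]]
houL [[505. 226.]]
```

View pics/crop.png

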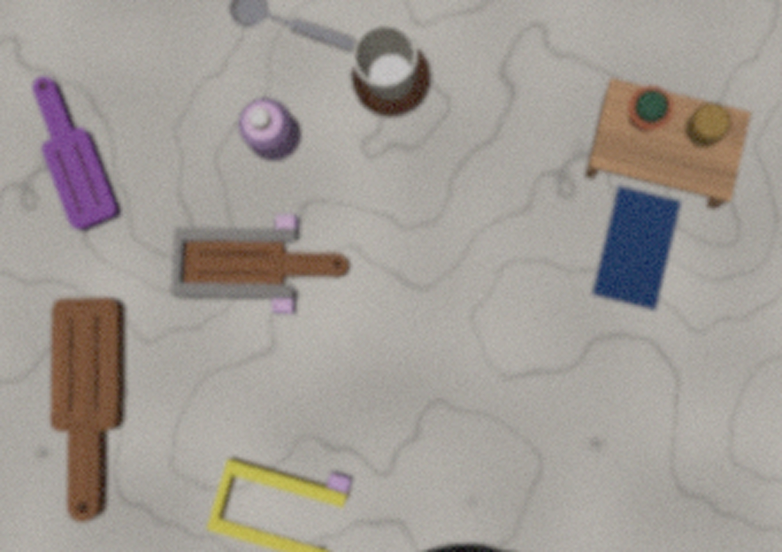

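The crop confirms it: the smaller brown board sits in the grey dock with its handle pointing right (crop ~(340,264)). The larger brown board at (87,360) and the yellow dock are decoys. Next, the tool axes and the offset to a point above the handle.

```bash
cat >> h.py <<'E'
def toolT(o):
    T=np.eye(4);T[:3,:3]=R.from_euler('xyz',o['tcp_rot']).as_matrix();T[:3,3]=o['tool_pos'];return T
def yaw(o): y=toolT(o)[:3,1]; return np.degrees(np.arctan2(y[1],y[0]))
def go(o,xyz,yd):
    "tool-axes shift to world target, and tool-x turn (down tool: +turn = -world yaw) mod 180"
    T=toolT(o); s=T[:3,:3].T@(np.array(xyz)-T[:3,3]); t=-((yd-yaw(o)+90)%180-90)
    print('shift',s.round(1),'turn',round(t,1),'| yaw now',round(yaw(o),1),'pos',T[:3,3].round(1),'t',round(o['time'],2),'F',o['contact_force'].round(1),'w',round(o['grip_width'],1),'q6',o['joint_positions'][5].round(2))
E
python3 - <<'E'
from h import *
o=get_obs();print(toolT(o)[:3,:3].round(3)); go(o,(552,130,200),0)
c=capture('wrist');print(c['mount'],c['K'])
E
```

```text
[[-0.     0.229 -0.973]
 [ 0.001 -0.973 -0.229]
 [-1.    -0.001 -0.   ]]
shift [  26.9 -524.9 -567. ] turn -76.8 | yaw now -76.8 pos [ 120.1 -510.7  226.1] t 0.1 F [-0.4  0.1  0.3] w 91.9 q6 -0.15
[[ 7.45003648e-04 -3.04071982e-01  9.52648768e-01 -1.57703761e+02]
 [ 9.99999685e-01  4.87373104e-04 -6.26471085e-04 -1.14769302e-01]
 [-2.73803082e-04  9.52648934e-01  3.04072249e-01 -8.25143776e+01]
 [ 0.00000000e+00  0.00000000e+00  0.00000000e+00  1.00000000e+00]] [[309.00295476   0.         282.67138315]
 [  0.         309.00295476 206.88858784]
 [  0.           0.           1.        ]]
```

send_rows(
  moves=[
    [0,-20,-55,0],
    [0,-20,-55,0],
    [0,-20,-55,0],
    [0,-20,-55,0],
    [0,-42,-42,0],
    [0,-42,-42,0],
    [0,-42,-42,0],
    [0,-42,-42,0],
  ],
  hand=1,
)

```text
time: 1.15
tool_pos: [441.8, -179.1, 226.6]
tcp_rot: [1.527, 1.571, -1.384]
contact_force: [1.1, -0.8, -0.1]
grip_width: 91.5
```

send_rows(
  moves=[
    [4,-49,-28,0],
    [4,-49,-28,0],
    [4,-49,-28,0],
    [4,-49,-28,0],
    [4,-49,-28,0],
    [4,-49,-28,0],
    [4,-49,-28,0],
  ],
)

```text
time: 2.02
tool_pos: [553.6, 199.7, 198.3]
tcp_rot: [0.628, 1.57, -2.283]
contact_force: [0.2, 0.3, 0.9]
grip_width: 91.5
```

send_rows(
  moves=[
    [0,0,0,-9.5],
    [0,0,0,-9.5],
    [0,0,0,-9.5],
    [0,0,0,-9.5],
    [0,0,0,-9.5],
    [0,0,0,-9.5],
    [0,0,0,-9.5],
    [0,0,0,-9.5],
  ],
)

```text
time: 3.02
tool_pos: [553.2, 197.8, 198.3]
tcp_rot: [-1.223, 1.57, -2.802]
contact_force: [0.1, 0.7, 0.4]
grip_width: 91.7
```

send_rows(
  moves=[
    [0,0,0,0],
    [0,0,0,0],
  ],
)

```text
time: 3.28
tool_pos: [553.4, 197.8, 198.5]
tcp_rot: [-1.139, 1.57, -2.727]
contact_force: [-0.7, 0.2, -0.2]
grip_width: 92.0
```

```bash
python3 - <<'E'
from h import *
import pickle
o=get_obs();go(o,(552,178,60),-1)
c=snap('wrist','w1.png');T=toolT(o)@c['mount'];c['T']=T;pickle.dump(c,open('w1.pkl','wb'))
P=np.linalg.inv(T)
for p in((552,154,20),(552,217,20),(556,300,20)):
    q=c['K']@(P[:3,:3]@p+P[:3,3]);print(p,(q[:2]/q[2]).round())
E
```

```text
shift [138.5  -1.   19.8] turn 0.0 | yaw now -1.0 pos [553.4 197.8 198.5] t 3.27 F [-0.7  0.2 -0.2] w 92.0 q6 0.23
(552, 154, 20) [282. 223.]
(552, 217, 20) [281. 169.]
(556, 300, 20) [284.  88.]
```

View pics/w1.png

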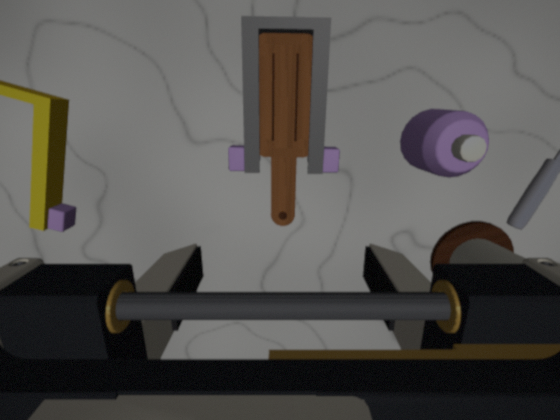

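The wrist view shows the board upright in the grey dock, handle tip at (283,224) and mouth at y≈172, matching the top-view prediction. I fit the axis from this view.

```bash
python3 - <<'E'
from h import *
import pickle
c=pickle.load(open('w1.pkl','rb'));T=c['T'];im=c['image']
b=big(mask(im,(3,110,40),(20,255,255),(235,20,335,235)));w=ray(c,b,20,T)
print(w.min(0).round(1),w.max(0).round(1),rect(w))
for lo,hi in((160,200),(240,330)):
    s=w[(w[:,1]>lo)&(w[:,1]<hi)];m=np.median(s[:,0]);L=s[s[:,0]<m];U=s[s[:,0]>m];l=np.polyfit(L[:,1],L[:,0],1);u=np.polyfit(U[:,1],U[:,0],1);k=(l+u)/2
    print('centre x at mid',np.polyval(k,(lo+hi)/2).round(1),'slopes',l[0].round(4),u[0].round(4),'width',(np.polyval(u,(lo+hi)/2)-np.polyval(l,(lo+hi)/2)).round(1))
go(get_obs(),(552,176,3),-1)
E
```

```text
[529.1 152.6] [583.3 351.4] (array([555. , 251.8]), array([198.4,  51.9]), 88.1)
centre x at mid 552.7 slopes 0.0269 0.0543 width 24.3
centre x at mid 556.2 slopes 0.0287 0.0339 width 50.7
shift [195.6  -1.   21.8] turn 0.1 | yaw now -0.9 pos [553.4 197.8 198.6] t 3.33 F [ 0.1 -0.3 -0.5] w 91.5 q6 0.23
```

send_rows(
  moves=[
    [30,-0.5,11,1],
    [40,0,10.8,0],
    [40,0,0,0],
    [40,0,0,0],
    [25,0,0,0],
    [12,0,0,0],
    [6,0,0,0],
    [0,0,0,0],
  ],
)

```text
time: 4.32
tool_pos: [552.8, 176.1, 6.1]
tcp_rot: [1.64, 1.57, 0.038]
contact_force: [-0.0, 0.6, 0.6]
grip_width: 92.0
```

send_rows(
  moves=[
    [0,0,0,0],
    [0,0,0,0],
    [0,0,0,0],
    [0,0,0,0],
    [0,0,0,0],
    [0,0,0,0],
  ],
  hand=0,
)

```text
time: 5.08
tool_pos: [552.5, 176.0, 5.7]
tcp_rot: [-0.471, 1.571, -2.073]
contact_force: [0.1, -0.0, -0.4]
grip_width: 36.4
```

```bash
python3 - <<'E'
from h import *
o=get_obs();go(o,(547.5,26,5),-1.9)
E
```

```text
shift [  0.7  -0.3 150.1] turn 0.1 | yaw now -1.8 pos [552.5 176.    5.7] t 5.08 F [ 0.1 -0.  -0.4] w 36.4 q6 0.21
```

send_rows(
  moves=[
    [0,0,0,0],
    [0,0,0,0],
    [0,0,0,0],
  ],
)

```text
time: 5.45
tool_pos: [552.5, 176.0, 5.7]
tcp_rot: [0.22, 1.571, -1.382]
contact_force: [0.2, -0.1, -0.9]
grip_width: 27.5
```

send_rows(
  moves=[
    [0,0,4,0],
    [0,0,4,0],
    [0,0,4,0],
    [0,0,4,0],
    [0,0,4,0],
    [0,0,4,0],
  ],
)

```text
time: 6.2
tool_pos: [551.9, 153.1, 5.8]
tcp_rot: [2.744, 1.569, 1.142]
contact_force: [0.7, 6.6, -0.4]
grip_width: 27.8
```

```bash
python3 - <<'E'
from h import *
o=get_obs();go(o,(547.5,26,5),-1.9);snap('wrist','w2.png')
E
```

```text
shift [  0.6  -0.4 127.2] turn 0.1 | yaw now -1.8 pos [551.9 153.1   5.8] t 6.2 F [ 0.7  6.6 -0.4] w 27.8 q6 0.17
```

View pics/w2.png

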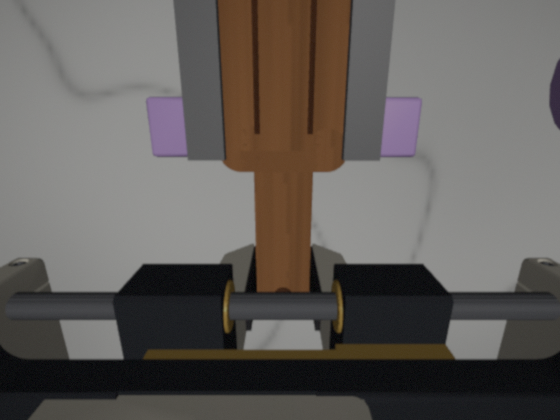

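The blade's shoulders are already past the mouth (row ≈165) with the grip firm, so I keep pulling.

send_rows(
  moves=[
    [0,0,10,0],
    [0,0,10,0],
    [0,0,10,0],
    [0,0,10,0],
    [0,0,10,0],
    [0,0,10,0],
    [0,0,10,0],
    [0,0,10,0],
  ],
)

```text
time: 7.25
tool_pos: [549.1, 72.9, 5.6]
tcp_rot: [-3.108, 1.569, 1.573]
contact_force: [0.1, 7.8, -2.1]
grip_width: 27.8
```

send_rows(
  moves=[
    [0,0,10,0],
    [0,0,10,0],
    [0,0,10,0],
    [0,0,10,0],
    [0,0,10,0],
    [0,0,5,0],
    [0,0,0,0],
    [0,0,0,0],
  ],
)

```text
time: 8.25
tool_pos: [547.5, 17.2, 5.7]
tcp_rot: [0.573, 1.571, -1.028]
contact_force: [-1.0, 0.0, -0.5]
grip_width: 27.7
```

send_rows(
  moves=[
    [0,0,0,0],
    [0,0,0,0],
    [0,0,0,0],
    [0,0,0,0],
  ],
  hand=1,
)

```text
time: 8.75
tool_pos: [547.6, 17.2, 5.7]
tcp_rot: [1.107, 1.571, -0.495]
contact_force: [-0.0, -0.0, -0.3]
grip_width: 62.9
```

send_rows(
  moves=[
    [-10,0,0,0],
    [-30,0,0,0],
    [-50,0,0,0],
    [-50,0,-15,0],
    [-30,0,-40,0],
    [0,0,-25,0],
    [0,0,0,0],
    [0,0,0,0],
  ],
)

```text
time: 9.75
tool_pos: [549.7, 96.5, 175.6]
tcp_rot: [-0.713, 1.57, -2.315]
contact_force: [-0.4, 0.4, -0.3]
grip_width: 91.6
```

```bash
cat >> h.py <<'E'
def board(f,box):
    o=get_obs();c=snap('wrist',f);c['T']=T=toolT(o)@c['mount']
    b=big(mask(c['image'],(3,110,40),(20,255,255),box));return o,c,ray(c,b,20,T)
E
python3 - <<'E'
from h import *
o,c,w=board('w3.png',(150,0,420,250)); print(w.min(0).round(1),w.max(0).round(1),rect(w))
go(o,(550,105,5),-1.9)
E
```

```text
[520.7  29.9] [581.2 190.9] (array([550.4, 110.4]), array([160.4,  57.9]), 88.1)
shift [ 1.706e+02  1.000e-01 -8.600e+00] turn 0.1 | yaw now -1.8 pos [549.7  96.5 175.6] t 9.75 F [-0.4  0.4 -0.3] w 91.6 q6 0.07
```

View pics/w3.png

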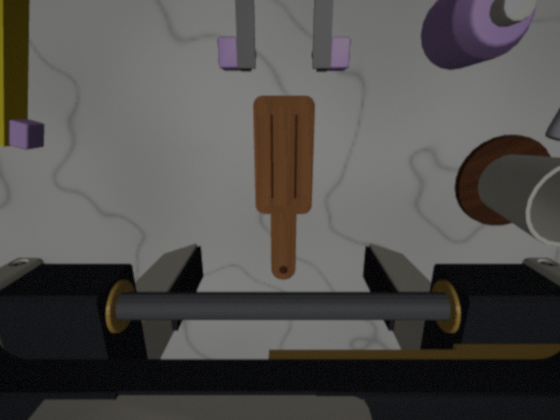

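The board is clear of the dock: blade end at row 97, mouth at row 70. I regrasp by the blade 15 mm behind its centre.

send_rows(
  moves=[
    [20,0,-25,0],
    [40,0,-25,0],
    [40,0,0,0],
    [35,0,0,0],
    [20,0,0,0],
    [10,0,0,0],
    [5,0,0,0],
    [0,0,0,0],
  ],
)

```text
time: 10.8
tool_pos: [551.9, 146.8, 6.0]
tcp_rot: [1.447, 1.57, -0.156]
contact_force: [0.1, -0.6, 0.1]
grip_width: 91.9
```

send_rows(
  moves=[
    [0,0,0,0],
    [0,0,0,0],
    [0,0,0,0],
    [0,0,0,0],
    [0,0,0,0],
    [0,0,0,0],
  ],
  hand=0,
)

```text
time: 11.55
tool_pos: [551.7, 147.1, 5.9]
tcp_rot: [1.545, 1.57, -0.057]
contact_force: [-0.0, 0.4, 2.2]
grip_width: 60.0
```

```bash
python3 - <<'E'
from h import *
o,c,w=board('w4.png',(100,0,460,290));go(o,(453,-170,5),-1.9); print(w.min(0).round(1),w.max(0).round(1))
# station from scene & top: mat edges
import pickle
for n in('top','scene'):
    c=pickle.load(open(n+'.pkl','rb'));m=mask(c['image'],(100,90,25),(125,255,255),(320,160,390,235) if n=='top' else (215,245,275,295))
    b=big(m);r=cv2.minAreaRect(ray(c,b,0).astype(np.float32));print(n,r,cv2.boxPoints(r).round(1).tolist())
E
```

```text
shift [  0.9 -88.8 320. ] turn 0.1 | yaw now -1.8 pos [551.7 147.1   5.9] t 11.55 F [-0.   0.4  2.2] w 60.0 q6 0.16
[521.  137.3] [581.8 195.7]
top ((568.5203247070312, -202.18333435058594), (74.29495239257812, 133.49147033691406), 74.56331634521484) [[494.29998779296875, -220.1999969482422], [623.0, -255.8000030517578], [642.7000122070312, -184.10000610351562], [514.0999755859375, -148.60000610351562]]
scene ((548.7250366210938, -197.86448669433594), (78.28099822998047, 92.6295394897461), 74.85980224609375) [[493.79998779296875, -223.5], [583.2000122070312, -247.6999969482422], [603.7000122070312, -172.1999969482422], [514.2000122070312, -148.0]]
```

The blade is gripped at 60.0 mm. Now I slide to a pre-pose in front of the mat, translating first and then turning.

send_rows(
  moves=[
    [0,-3,9,0],
    [0,-6,18,0],
    [0,-8.5,26,0],
    [0,-9.5,29,0],
    [0,-9.5,29,0],
    [0,-9.5,29,0],
    [0,-9.5,29,0],
    [0,-9.5,29,0],
  ],
)

```text
time: 12.6
tool_pos: [479.4, -50.5, 5.9]
tcp_rot: [0.797, 1.571, -0.806]
contact_force: [1.3, 2.3, 2.6]
grip_width: 59.7
```

send_rows(
  moves=[
    [0,-9.5,29,0],
    [0,-9.5,29,0],
    [0,-9,27,0],
    [0,-6,20,0],
    [0,-4,12,0],
    [0,0,0,0],
    [0,0,0,0],
  ],
)

```text
time: 13.48
tool_pos: [438.8, -164.8, 5.9]
tcp_rot: [0.257, 1.57, -1.344]
contact_force: [-1.9, -3.5, 5.1]
grip_width: 59.6
```

send_rows(
  moves=[
    [0,0,0,-3],
    [0,0,0,-5],
    [0,0,0,-6],
    [0,0,0,-6],
    [0,0,0,-6],
    [0,0,0,-6],
    [0,0,0,-6],
    [0,0,0,-6],
  ],
)

```text
time: 14.48
tool_pos: [439.2, -163.9, 5.9]
tcp_rot: [0.39, 1.57, -0.439]
contact_force: [-0.1, -0.3, 5.8]
grip_width: 59.6
```

send_rows(
  moves=[
    [0,0,0,-6],
    [0,0,0,-6],
    [0,0,0,-6],
    [0,0,0,-6],
    [0,0,0,-5],
    [0,0,0,-3.5],
    [0,0,0,0],
    [0,0,0,0],
  ],
)

```text
time: 15.48
tool_pos: [439.3, -163.9, 5.9]
tcp_rot: [0.029, 1.57, -0.238]
contact_force: [0.2, 0.6, 5.8]
grip_width: 59.7
```

```bash
python3 - <<'E'
from h import *
o=get_obs();go(o,(553.9,-198.2,5.9),74.5)
c=snap('wrist','w5.png')
c=snap('top','top2.png');im=c['image']
b=big(mask(im,(5,90,40),(20,255,255),(310,180,400,270)));print('board',rect(ray(c,b,20)))
v=cv2.resize(im[100:280,270:480],None,fx=3,fy=3,interpolation=2);v=cv2.convertScaleAbs(v,alpha=1.7);cv2.imwrite('pics/t2.png',v[:,:,::-1])
E
```

```text
shift [  0.   -2.9 119.6] turn 0.2 | yaw now 74.7 pos [ 439.3 -163.9    5.9] t 15.47 F [0.2 0.6 5.8] w 59.7 q6 -1.83
board (array([ 554.9, -193.2]), array([25.8, 67.2]), 75.1)
```

View pics/t2.png

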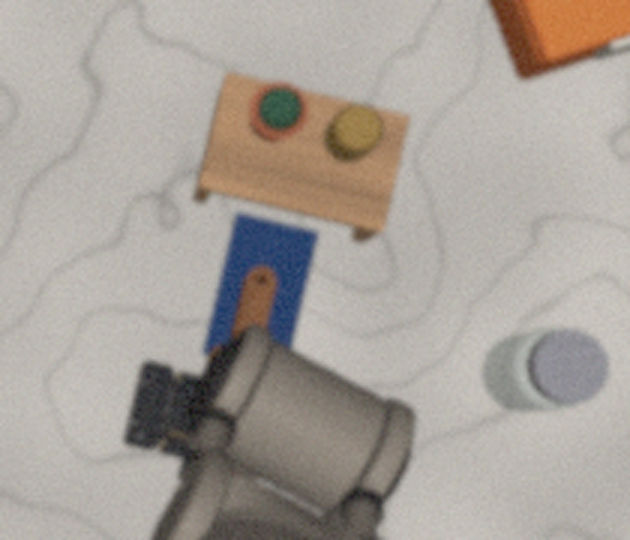

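View pics/w5.png

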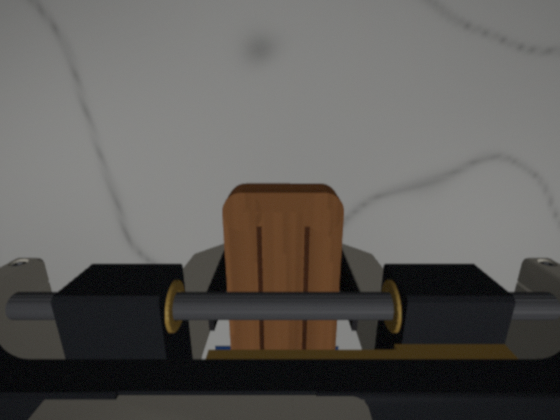

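```bash
python3 - <<'E'
from h import *
o,c,w=board('w6.png',(150,150,420,285))
T=toolT(o); l=np.c_[w,np.full(len(w),20)]-T[:3,3]; l=l@T[:3,:3]
print('back z',l[:,2].min(),'y range',l[:,1].min(),l[:,1].max())
s=l[(l[:,2]<-42)]; print(s.shape)
for lo,hi in((-55,-45),(-45,-35),(-35,-25)):
    k=l[(l[:,2]>lo)&(l[:,2]<hi)];
    if len(k): print(lo,k[:,1].min().round(1),k[:,1].max().round(1))
c=capture('top');im=c['image'];m=mask(im,(5,90,40),(20,255,255),(335,185,375,207));b=big(m)
w=ray(c,b,20)-[568.5,-202.2];a=np.radians(-15.45);ex=np.array([np.cos(a),np.sin(a)]);ey=np.array([-ex[1],ex[0]])
u=np.c_[w@ex,w@ey];print(u.min(0),u.max(0));
for lo in range(-40,20,10):
    k=u[(u[:,0]>lo)&(u[:,0]<=lo+10)]
    if len(k):print(lo,k[:,1].min().round(1),k[:,1].max().round(1))
E
```

```text
back z -48.597380368792365 y range -30.079452855210018 30.267987970690868
(114, 3)
-55 -23.7 24.3
-45 -29.1 29.2
-35 -29.3 29.6
[-32.31931773  -7.89475105] [18.11139449 18.22747539]
-40 8.9 16.9
-30 -7.1 18.2
-20 -7.9 18.1
-10 -7.4 18.0
0 -6.1 17.3
10 -4.2 13.2
```

send_rows(
  moves=[
    [0,-1,5,0],
    [0,-2,10,0],
    [0,-2,15,0],
    [0,0,18,0],
    [0,0,18,0],
    [0,0,18,0],
    [0,0,15,0],
    [0,0,10,0],
  ],
)

```text
time: 16.68
tool_pos: [542.1, -196.9, 5.9]
tcp_rot: [3.023, 1.568, 2.756]
contact_force: [-5.9, 1.4, 11.7]
grip_width: 59.2
```

send_rows(
  moves=[
    [0,0,7,0],
    [0,0,5,0],
    [0,0,0,0],
    [0,0,0,0],
  ],
)

```text
time: 17.18
tool_pos: [554.1, -200.2, 5.9]
tcp_rot: [2.931, 1.57, 2.665]
contact_force: [-1.4, 0.7, 6.9]
grip_width: 59.5
```

send_rows(
  moves=[
    [0,0,0,0],
    [0,0,0,0],
    [0,0,0,0],
    [0,0,0,0],
    [0,0,0,0],
    [0,0,0,0],
  ],
  hand=1,
)

```text
time: 17.92
tool_pos: [554.2, -201.4, 5.7]
tcp_rot: [-1.153, 1.571, -1.42]
contact_force: [-0.1, -0.2, 0.2]
grip_width: 91.8
```

send_rows(
  moves=[
    [-10,0,0,0],
    [-30,0,0,0],
    [-50,0,0,0],
    [-40,0,0,0],
    [0,0,-40,0],
    [0,0,-50,0],
    [0,0,0,0],
    [0,0,0,0],
  ],
)

```text
time: 18.92
tool_pos: [468.4, -178.2, 136.8]
tcp_rot: [-0.264, 1.568, -0.53]
contact_force: [0.4, -0.6, 0.5]
grip_width: 92.0
```

```bash
cat > chk.py <<'E'
from h import *
import sys
n=sys.argv[1]
def fit(pts_b,pts_m,name):
    (mc,ms,ma)=cv2.minAreaRect(pts_m.astype(np.float32))
    p=cv2.boxPoints((mc,ms,ma)); e=p[1]-p[0] if np.linalg.norm(p[1]-p[0])>np.linalg.norm(p[2]-p[1]) else p[2]-p[1]
    ex=e/np.linalg.norm(e); ex=ex if ex[0]>0 else -ex; ey=np.array([-ex[1],ex[0]])
    U=np.c_[(pts_m-mc)@ex,(pts_m-mc)@ey]; B=np.c_[(pts_b-mc)@ex,(pts_b-mc)@ey]
    k=B[np.abs(B[:,0])<38]; L=k[k[:,1]<0];H=k[k[:,1]>0]
    l=np.polyfit(L[:,0],L[:,1],1);h=np.polyfit(H[:,0],H[:,1],1)
    print(name,'mat yaw',np.degrees(np.arctan2(ex[1],ex[0])).round(2),'c',np.round(mc,1),'mat ext',U.min(0).round(1),U.max(0).round(1),'board lat',((l[1]+h[1])/2).round(1),'w',(h[1]-l[1]).round(1),'yaw err deg',np.degrees((l[0]+h[0])/2).round(2),'back',B[:,0].min().round(1))
    return
o=get_obs();go(o,o['tool_pos'],74.5)
for cam,box in(('top',(310,140,400,250)),('wrist',(60,0,500,240))):
    c=snap(cam,cam+n+'.png');im=c['image'];T=None if cam=='top' else toolT(o)@c['mount']
    br=mask(im,(3,90,35),(18,255,255),box) ; bl=mask(im,(100,90,25),(125,255,255),box)
    bc=big(cv2.morphologyEx(br,cv2.MORPH_OPEN,np.ones((3,3))))
    ys=np.argwhere(bl)[:,::-1]
    ys=np.vstack([x[:,0,:] for x in cv2.findContours(bl,0,cv2.CHAIN_APPROX_NONE)[0] if cv2.contourArea(x)>10])
    try: fit(ray(c,bc,20,T),ray(c,ys,0,T),cam)
    except Exception as e: print(cam,e)
E
python3 chk.py 7; python3 - <<'E'
import cv2
a=cv2.imread('pics/wrist7.png');b=cv2.imread('pics/top7.png')[100:280,270:480]
b=cv2.resize(b,(490,420));v=cv2.hconcat([a,b]);v=cv2.convertScaleAbs(cv2.resize(v,(800,320)),alpha=1.6);cv2.imwrite('pics/v7.png',v)
E
```

```text
shift [0. 0. 0.] turn 0.2 | yaw now 74.7 pos [ 468.4 -178.2  136.8] t 18.93 F [ 0.4 -0.6  0.5] w 92.0 q6 -1.82
top mat yaw -4.61 c [ 574.8 -173.9] mat ext [-67.4 -13.5] [67.4 13.5] board lat -12.6 w 26.2 yaw err deg -10.51 back -46.7Traceback (most recent call last):
  File "chk.py", line 17, in <module>
    bc=big(cv2.morphologyEx(br,cv2.MORPH_OPEN,np.ones((3,3))))
  File "h.py", line 15, in big
    def big(m): return max(cv2.findContours(m,0,cv2.CHAIN_APPROX_NONE)[0],key=cv2.contourArea)[:,0,:]
                       ~~~^^^^^^^^^^^^^^^^^^^^^^^^^^^^^^^^^^^^^^^^^^^^^^^^^^^^^^^^^^^^^^^^^^^^
ValueError: max() iterable argument is empty
```

View pics/v7.png

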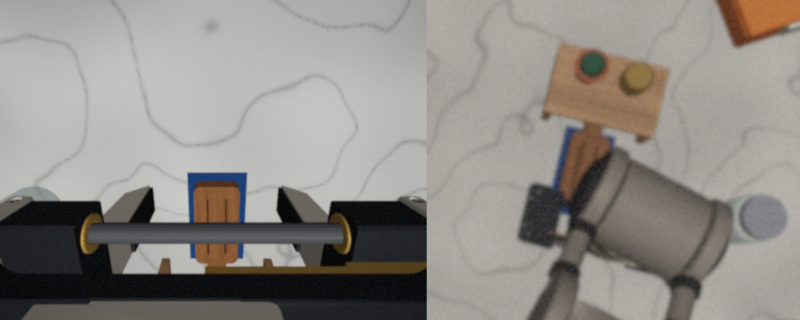

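The board is on the mat with the handle under the riser. Going higher and forward to see the whole mat edge with the wrist camera.

send_rows(
  moves=[
    [-50,0,0,0],
    [-50,0,20,0],
    [-10,0,45,0],
    [0,0,50,0],
    [0,0,35,0],
    [0,0,0,0],
    [0,0,0,0],
  ],
)

```text
time: 19.9
tool_pos: [611.9, -217.0, 245.2]
tcp_rot: [3.097, 1.57, 2.831]
contact_force: [-0.7, 0.2, 0.1]
grip_width: 91.9
```

```bash
sed -i "s/(60,0,500,240)/(180,0,400,235)/" chk.py; sed -i "s/ np.argwhere(bl)\[:,::-1\]/0/" chk.py; python3 chk.py 8; python3 - <<'E'
import cv2
a=cv2.imread('pics/wrist8.png');cv2.imwrite('pics/v8.png',cv2.convertScaleAbs(cv2.resize(a,(784,588)),alpha=1.6))
E
```

```text
shift [0. 0. 0.] turn 0.2 | yaw now 74.7 pos [ 611.9 -217.   245.2] t 19.9 F [-0.7  0.2  0.1] w 91.9 q6 -1.76
top mat yaw -2.17 c [ 573.3 -171.9] mat ext [-68.5 -18.3] [68.5 18.3] board lat -6.4 w 8.1 yaw err deg -14.04 back -51.0
wrist mat yaw -15.36 c [ 567.8 -203.2] mat ext [-68.8 -39.2] [68.8 39.2] board lat -0.6 w 57.6 yaw err deg -0.09 back -57.5
```

View pics/v8.png

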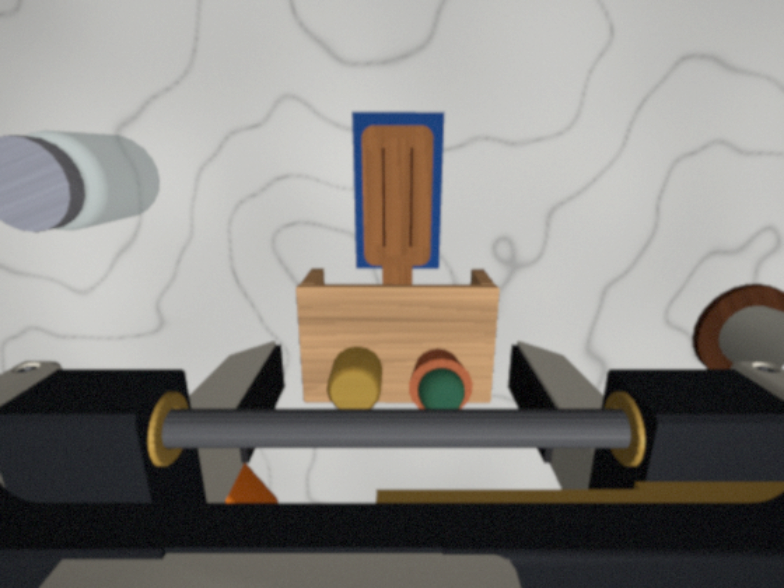

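```bash
python3 -c "
from h import *
print(close_job())"
```

```text
the job is handed in; nothing more can be done
None
```

The board is on the blue mat with its handle under the riser, released, and the job is handed in. I pulled it out of the grey dock by the handle, let go, took it again by the blade, and slid it flat to the mat.

- **Placement:** the last wrist view puts the blade 0.6 mm off centre sideways and about 1 mm too far in. It is square to the mat within 0.1°.
- **Forces and time:** the highest force reading in the move reports was about 13 N, with the gripper's height steady to about 0.2 mm during the slide. About 20 s of the 61 s were used.
- **State at hand-in:** the gripper was open and hovering clear above the riser, touching nothing. I went nowhere near the cup, coaster, jar or dispenser, but did not re-measure them at the end.
- **Check that failed:** the last two automatic top-camera measurements were useless because the arm blocked the view. Before the final slide, the top camera and the arm's own position disagreed by about 2.7 mm sideways. I followed the camera, and the last wrist view bears that out.

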